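# Clamp the purple model house while its glue sets

### The arm

A 7-joint arm with a two-finger parallel gripper is mounted at the origin on the work surface. World frame = base frame: x ahead of the robot, y to its left, z up, the work surface at z = 0. Lengths are in m, angles in rad, forces in N, time in s.
With the tool pointing down it reaches from about 0.425 to 0.925 m from the base axis. Payload 6.8 kg.
Tool frame: the origin (TCP) lies midway between the tips of the shut fingers; the grasp point (between the pads) lies 19 mm behind it (r.grip_point_offset is the distance from the TCP to the grasp point, in m); z points along the fingers, y is the direction in which the jaws open and shut (so a half turn about z gives the same grasp; the last joint's range is limited). The gripper opens to 85 mm and grips with 20 to 120 N. Pads are 22 mm wide; open, the fingers measure 114 mm over their backs; the gripper's body (76 mm by 85 mm) begins 54 mm behind the grasp point. The pads swing forward as they close: fully open they stand 13 mm farther back than shut.
Start: joints at [-1.335, 0.477, 0.022, 1.555, -0.011, 1.109, -0.083], TCP at [0.228, 0.636, 0.192] pointing down, gripper open.
Joint ranges: [-2.96, 2.96], [-0.34, 2.1], [-1.41, 1.46], [0.24, 2.44], [-1.37, 4.51], [0.17, 1.92], [-2.96, 2.96]. Speed limits (rad/s): [2.39, 2.39, 3.14, 3.14, 3.14, 3.14, 3.14].

### API

Orientations are given as a rotation vector (axis times angle).
In Python, from bench import r, grab_frame, camera_params gives the robot as it stands.
- The arm moves only by the tool carry_out, never from a script. Its argument "motion" is text: rows parted by semicolons, each of 5 numbers parted by spaces: the closure, from 0 (fully open) to 1 (shut), then the shift along the tool's x, y, z in mm, then the turn about the tool's z in rad. In form: fingers dx dy dz twist; .... A call has exactly 8 rows; each row shifts and turns the commanded pose from where the row before left it, along the tool's axes as they then stand; what a row does not reach is not made up. A row lasts 1/8 s, in which the tool goes at most 62.5 mm and 10.7 degrees, less where a joint would pass 70% of its speed; a pose out of reach is approached as far as the arm can. A call with a gripper value outside its range is refused whole. The fingers move at their own pace and stop on an object; "newtons" is the grip in N (left out, the last holds). Time passes only in rows, so rows that do not move let the fingers close, or fill a call up. It gives the time, the measured TCP pose, the force and the opening at its end, in the units of the state.
- r.get_obs(): the state, without advancing time (a new reading comes with each control period).
- grab_frame(name): name is "side" or "top" or "wrist"; returns the picture (400x640x3 uint8, red, green, blue); there is no depth.
- camera_params(name): a dict with "fx", "fy", "cx", "cy" (pixels), "eye" and "attitude" of the camera in the world. Camera axes: x right, y down, z forward; pixel columns grow to the right and rows downward; lengths in m; the calibration is good to about 2 mm. A picture is of the moment at which its call begins: read the wrist's pose just before it. camera_params takes no time and is no camera call; for the wrist camera it gives the pose at the moment of the call.
- r.hand_in(): hands the job in, once; it reports no verdict.
The state is a dict: "clock": time; "joints": joint angles; "qvel": joint speeds; "tau": joint torques, N m; "tcp_pos": TCP position; "orientation": TCP orientation; "contact_force": force on the tool from outside, world axes, zero at the start; "moment": the same for the moment, N m; "grip_width": finger opening in m.
Only numpy, scipy, OpenCV 4.12 (cv2) and the standard library are available. Lean on these libraries where they do the work, as an engineer would, in place of code of your own. Each camera call takes 0.05 s, during which the arm holds its last target.

### The job

Take the freshly glued purple model house and stand it lengthwise on the bed of the glue clamp, between the red sliding jaw and the metal fence, and let go. Then push the jaw along the bed until you feel the house stop firmly against the fence, without crushing it, and leave the jaw there, its pad touching the house. Leave the ochre house where it stands.

Things in the scene. Friction and masses are not known exactly. Their poses are not given: they have to be found in the camera images.
- purple_house: Loose roofless magenta model house, 80 to 190 g. Footprint 52 mm (its x) by 76 mm (its y). Long walls (facing +x, -x) 44 mm high, 4 mm thick, hollow inside; end walls (facing +y, -y) rise to gable points 70 mm high. Grip across the long walls (52 mm), 15 to 40 mm above its underside. Origin: centre of its underside, z up. Either end may face the jaw.
- clamp: Fixed glue clamp. Origin: centre of its underside, z up. Plywood bed 130 (x) by 330 mm (y), top at z = 12 mm, sides open. The jaw slides along y, towards the fence: an upright aluminium wall 110 mm wide, 22 thick, 50 high, fixed anew each time with its near face somewhere at y = +50 to +85 mm; its place is not reported, so feel for it.
- jaw: Red wall 110 (x) by 18 mm (y), 51 high, grip block on top (34 by 18, to 76 mm). Origin: foot of its +y face at bed level; axes as clamp's. Black sprung pad 70 by 36 sticks out to y = 14 mm, yields 8 mm (2 N at first, 14 N at last). Origin slides in clamp y, -115 to +10 mm, starts at -115 to -100, stays where left. Moving it takes 5-6 N, house 1-3 more; at the fence push 12-20 N; over 50 crushes.
- ochre_house: Bystander: a house of the same shape and size in ochre yellow, loose. Origin: centre of its underside.
Not all that is in view belongs to the job. Of the things like the purple_house, leave any that is green, turquoise or white; of the rest the larger one is meant.

How it is judged:
On the way, in this order (a step that is already met when the one before it is completed fails the run):
1. the purple house stands on the bed, lengthwise between jaw and fence, let go (z of purple_house in the frame of clamp between 0.008 and 0.016 m and y of purple_house in the frame of jaw above 0.04 m and y of purple_house in the frame of clamp below 0.05 m and x of purple_house in the frame of clamp between -0.025 and 0.025 m and angle between the y axis of purple_house and the y axis of clamp, either way round below 0.26 rad and angle between purple_house's own z axis and vertical below 0.1 rad and contact force between the fingers and purple_house below 0.1 N), for 0.2 s.
2. the jaw presses the house firmly against the fence (over 4 N) (contact force between jaw and purple_house above 4 N and linear speed of purple_house below 0.01 m/s and contact force between the fingers and purple_house below 0.1 N), for 0.1 s.
At the end, for the whole second after the job is handed in: After having been pressed against the fence with over 4 N, the purple house stands upright and at rest on the clamp bed, within 25 mm of the bed's centre line and 10 degrees of its length, with the jaw's pad within 6 mm of its end wall (z of purple_house in the frame of clamp between 0.008 and 0.016 m and y of purple_house in the frame of jaw between 0.04 and 0.058 m and x of purple_house in the frame of clamp between -0.025 and 0.025 m and angle between the y axis of purple_house and the y axis of clamp, either way round below 0.17 rad and angle between purple_house's own z axis and vertical below 0.1 rad and linear speed of purple_house below 0.01 m/s); the robot touches nothing.
It fails at once if the house is crushed by the jaw (over 50 N) (contact force between jaw and purple_house above 50 N).
It fails at once if the ochre house is moved by more than 20 mm (distance of ochre_house from where it was at the start of the episode above 0.02 m).
It also fails if it takes over 61 s, if anything falls off the work surface, if the arm or the gripper's body presses on something with over 40 N, if the wrist force passes 120 N, or if a joint passes its speed limit or range.

## Working session

There is one attempt and no reset: what is moved stays moved. The work goes in short steps, Python scripts to look and compute and a tool call to move; the robot and the scene stay as the last step left them, time stands still between calls to the robot, and variables do not carry over. Pictures are saved under pics/ and viewed, and the job is handed in when it is done.

Besides the shell and the picture viewer there is one more tool, called after "Emit:" in YAML: its name, and indented under it one key for each argument. carry_out: Moves the arm, as the interface text tells. Its arguments: {"type":"object","properties":{"motion":{"type":"string"},"newtons":{"type":"number"}},"required":["motion"]}

```bash
mkdir -p pics; ls
python3 - <<'E'
from bench import r, grab_frame, camera_params
import cv2
o=r.get_obs(); print(o)
for n in ["side","top","wrist"]:
    print(n,camera_params(n))
    f=grab_frame(n); cv2.imwrite(f"pics/{n}0.png",f[:,:,::-1])
E
```

```text
pics
{'clock': 0.0, 'joints': array([-1.33509591,  0.4777989 ,  0.02231389,  1.55646729, -0.01151381,
        1.10925515, -0.08313554]), 'qvel': array([-0.001264  , -0.00075303, -0.00151365, -0.00057456,  0.0004433 ,
        0.00085822, -0.00094244]), 'tau': array([-1.41181031e-04, -5.96461022e+01,  1.60813104e+00, -2.81190133e+01,
        1.25469381e-02,  9.60534060e-03, -2.61559939e-05]), 'tcp_pos': array([0.22729741, 0.6348794 , 0.19081937]), 'orientation': array([-5.37346183e-01, -3.09509329e+00,  2.81171053e-03]), 'contact_force': array([-0.50351459,  0.28260976, -0.81779243]), 'moment': array([ 0.05384441, -0.05830473,  0.0287658 ]), 'grip_width': 0.08514881793894268}
side {'fx': 404.7489583835664, 'fy': 404.7489583835664, 'cx': 317.51780765121697, 'cy': 199.22083958818217, 'eye': array([ 0.43043968, -0.70082061,  0.68369579]), 'attitude': array([-2.38595212,  0.12637291, -0.03825366])}
top {'fx': 388.5958558015334, 'fy': 388.5958558015334, 'cx': 320.58577559244196, 'cy': 201.6828226082549, 'eye': array([ 0.40763755, -0.0829279 ,  0.93735321]), 'attitude': array([-2.19985986,  2.16582756, -0.13035663])}
wrist {'fx': 285.0451119018797, 'fy': 285.0451119018797, 'cx': 327.9895336750644, 'cy': 196.93177587523306, 'eye': array([0.16459046, 0.65843914, 0.37272424]), 'attitude': array([2.38071785, 1.67807003, 0.22184161])}
```

View pics/side0.png

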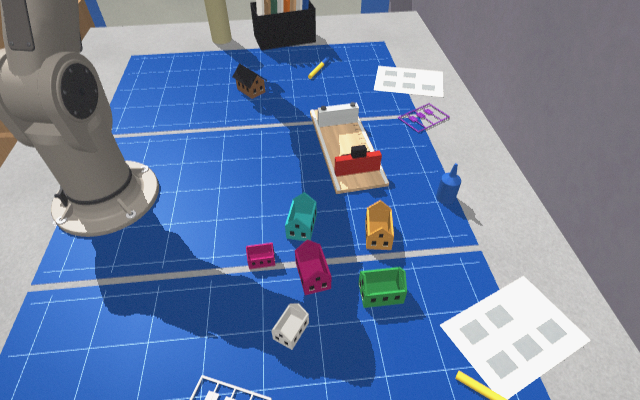

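View pics/top0.png

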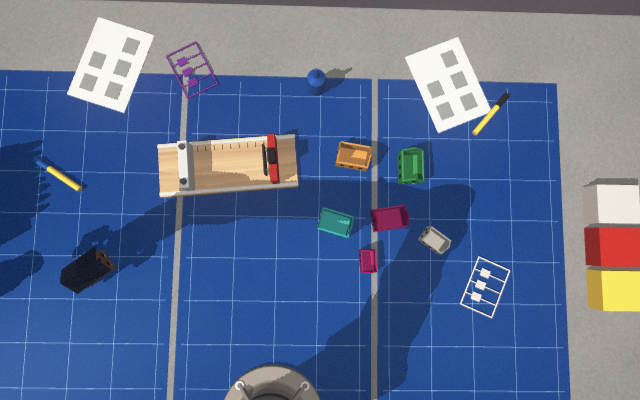

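View pics/wrist0.png

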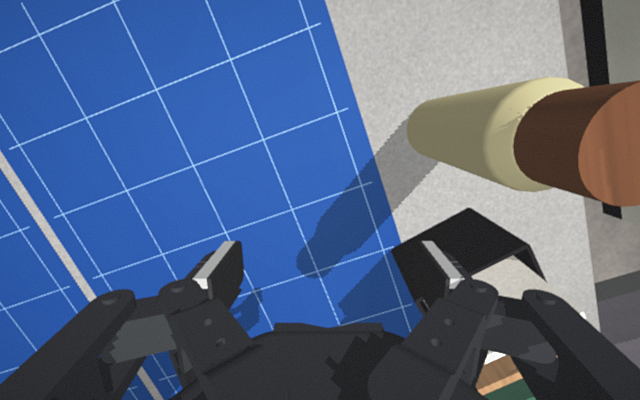

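The top view shows two magenta houses: large at (390,218) and small at (368,261). The larger one fits the description. Green (411,166), turquoise (336,222), white (435,240) and ochre (354,155) are to be left. The clamp spans (160..298, 135..195), with its fence at (184,165) and jaw at (271,158).

Run:
```python
import cv2
f=cv2.imread("pics/top0.png"); g=cv2.imread("pics/side0.png")
cv2.imwrite("pics/c1.png",cv2.resize(f[190:280,340:460],None,fx=6,fy=6,interpolation=cv2.INTER_CUBIC))
cv2.imwrite("pics/c2.png",cv2.resize(f[120:210,150:310],None,fx=5,fy=5,interpolation=cv2.INTER_CUBIC))
cv2.imwrite("pics/c3.png",cv2.resize(g[230:310,240:350],None,fx=7,fy=7,interpolation=cv2.INTER_CUBIC))
```

```text
(no output)
```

View pics/c1.png

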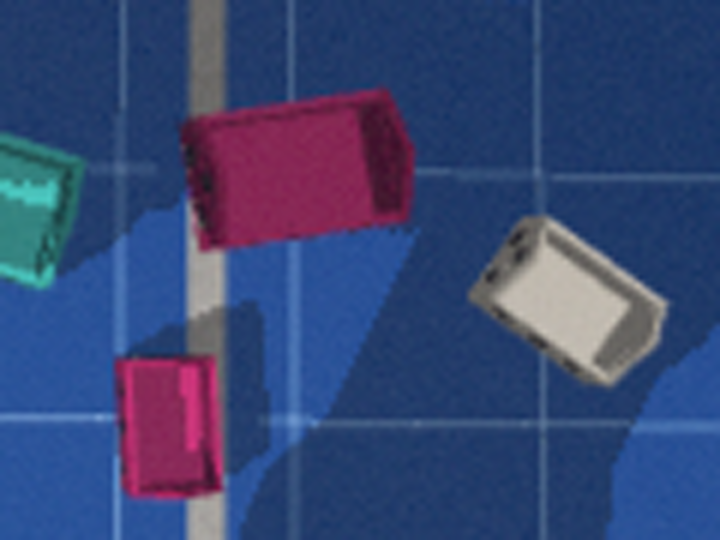

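View pics/c2.png

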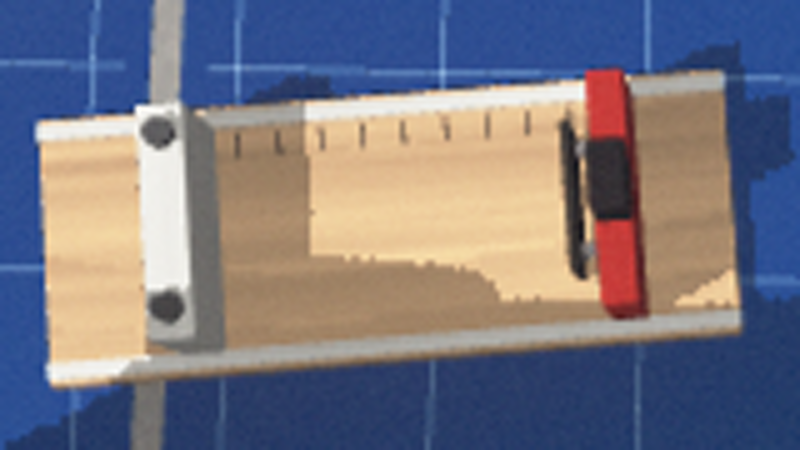

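View pics/c3.png

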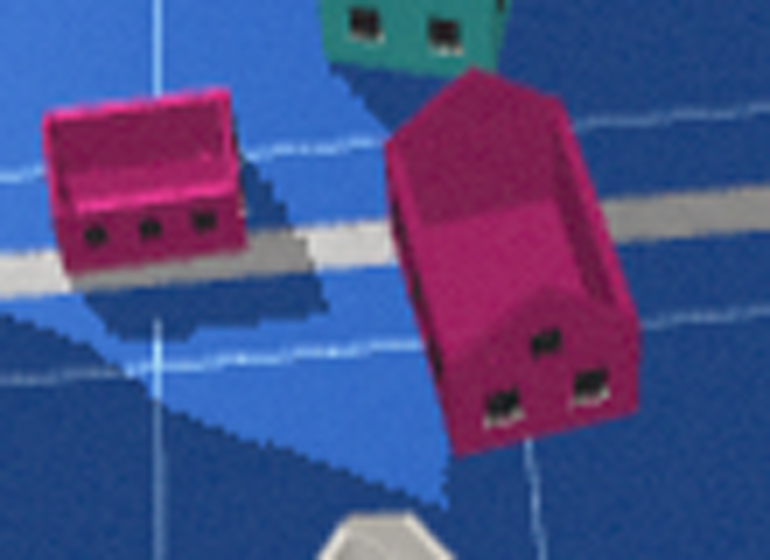

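```bash
cat > h.py <<'E'
import numpy as np, cv2
from scipy.spatial.transform import Rotation as R
from scipy.optimize import minimize, least_squares
from bench import camera_params
def proj(P,c):
    p=(np.asarray(P)-c['eye'])@R.from_rotvec(c['attitude']).as_matrix()
    return np.c_[c['fx']*p[:,0]/p[:,2]+c['cx'], c['fy']*p[:,1]/p[:,2]+c['cy']]
def back(uv,z,c):
    uv=np.atleast_2d(uv)
    d=np.c_[(uv[:,0]-c['cx'])/c['fx'],(uv[:,1]-c['cy'])/c['fy'],np.ones(len(uv))]@R.from_rotvec(c['attitude']).as_matrix().T
    return c['eye']+d*((z-c['eye'][2])/d[:,2])[:,None]
def house_polys(x,y,th,z=0.):
    a,b=.026,.038; P=[]
    for s in(-1,1):
        P.append([[-a,s*b,0],[a,s*b,0],[a,s*b,.044],[0,s*b,.07],[-a,s*b,.044]])
        P.append([[s*a,-b,0],[s*a,b,0],[s*a,b,.044],[s*a,-b,.044]])
    P.append([[-a,-b,0],[a,-b,0],[a,b,0],[-a,b,0]])
    M=R.from_euler('z',th).as_matrix()
    return [np.array(p)@M.T+[x,y,z] for p in P]
def render(polys,c,S=4):
    m=np.zeros((400*S,640*S),np.uint8)
    for p in polys:
        q=(proj(p,c)+.5)*S-.5
        cv2.fillPoly(m,[np.round(q*16).astype(np.int32)],255,shift=4)
    return cv2.resize(m,(640,400),interpolation=cv2.INTER_AREA)/255.
def mag(f,near,lo=150,hi=178):
    h=cv2.cvtColor(f,cv2.COLOR_BGR2HSV)
    m=((h[...,0]>lo)&(h[...,0]<hi)&(h[...,1]>110)&(h[...,2]>40)).astype(np.uint8)
    n,l,s,ce=cv2.connectedComponentsWithStats(m)
    k=l[near[1],near[0]]
    m=(l==k).astype(np.uint8)
    ct,_=cv2.findContours(m,cv2.RETR_EXTERNAL,cv2.CHAIN_APPROX_NONE)
    cv2.drawContours(m,ct,-1,1,-1)
    return m.astype(float), s[k]
E
python3 - <<'E'
from h import *
T=camera_params('top');S=camera_params('side')
f=cv2.imread("pics/top0.png"); g=cv2.imread("pics/side0.png")
mt,st=mag(f,(390,218)); ms,ss=mag(g,(313,270)); print(st,ss)
print(back([390,218],0.02,T), back([313,270],.02,S))
x0=back([390,218],.02,T)[0]
def run(ims,th0):
    def cost(p):
        P=house_polys(p[0],p[1],p[2])
        return sum(np.abs(render(P,c)-m).sum() for c,m in ims)
    b=None
    for t in th0:
        q=minimize(cost,[x0[0],x0[1],t],method='Nelder-Mead',options=dict(initial_simplex=[[x0[0],x0[1],t],[x0[0]+.01,x0[1],t],[x0[0],x0[1]+.01,t],[x0[0],x0[1],t+.2]],xatol=1e-4,fatol=.1))
        if b is None or q.fun<b.fun:b=q
    return b.x,b.fun
print('both',run([(T,mt),(S,ms)],[-.3,0,.3]))
print('top',run([(T,mt)],[-.3,0,.3])); print('side',run([(S,ms)],[-.3,0,.3]))
# clamp: bed top corners
px=np.array([[38,122],[724,72],[742,322],[50,372]])/5+[150,120]-.4
print(back(px,.012,T))
# jaw top z=51+12? fence top
for n,q in dict(fence_tl=[135,105],fence_tr=[185,103],fence_br=[195,337],fence_bl=[147,340]).items(): print(n,back(np.array(q)/5+[150,120]-.4,.062,T))
for n,q in dict(j_tl=[586,70],j_tr=[625,70],j_br=[645,316],j_bl=[605,316]).items(): print(n,back(np.array(q)/5+[150,120]-.4,.063,T),back(np.array(q)/5+[150,120]-.4,.051,T))
E
```

```text
[370 205  39  27 798] [ 295  240   36   55 1359]
[[ 0.46026364 -0.2687641   0.02      ]] [[ 0.4606144  -0.26722982  0.02      ]]
both (array([ 0.45973863, -0.2649959 ,  0.14683145]), np.float64(128.42352941176472))
top (array([ 0.46018277, -0.26406256,  0.17244664]), np.float64(52.168627450980395))
side (array([ 0.45934957, -0.26618511,  0.15175758]), np.float64(60.560784313725485))
[[ 0.629852    0.29107291  0.012     ]
 [ 0.66131365 -0.03762529  0.012     ]
 [ 0.53889986 -0.04881564  0.012     ]
 [ 0.50909597  0.2788525   0.012     ]]
fence_tl [[0.62662257 0.22754175 0.062     ]]
fence_tr [[0.62801685 0.20499236 0.062     ]]
fence_br [[0.52059429 0.1954372  0.062     ]]
fence_bl [[0.51885425 0.21682028 0.062     ]]
j_tl [[0.64694302 0.02306496 0.063     ]] [[0.65022735 0.02451965 0.051     ]]
j_tr [[0.64731779 0.00523534 0.063     ]] [[0.65060727 0.00644533 0.051     ]]
j_br [[ 0.53362544 -0.00673857  0.063     ]] [[ 0.53535456 -0.00569291  0.051     ]]
j_bl [[0.53330169 0.01133486 0.063     ]] [[0.53502636 0.01262856 0.051     ]]
```

```bash
cat >> h.py <<'E'
def delta(target,yaw=None,cur=None,ori=None):
    from bench import r
    o=r.get_obs(); p=o['tcp_pos'] if cur is None else np.array(cur)
    M=R.from_rotvec(o['orientation']).as_matrix()
    d=M.T@(np.array(target)-p)*1000
    y=np.arctan2(M[1,1],M[0,1]); tw=None
    if yaw is not None: tw=-((yaw-y+np.pi/2)%np.pi-np.pi/2)
    print('tcp',o['tcp_pos'].round(4),'yaw',round(y,4),'tilt',M[:,2].round(4),'d',d.round(1),'twist',tw,'F',o['contact_force'].round(2),'w',round(o['grip_width'],4),'t',round(o['clock'],2))
    return d,tw
E
python3 - <<'E'
from h import *
delta([.5,.15,.19],.155)
delta([.46,-.265,.19],.155,cur=[.5,.15,.19])
E
```

```text
tcp [0.2274 0.635  0.1911] yaw 1.227 tilt [-4.0e-04 -1.3e-03 -1.0e+00] d [-420.2 -364.7    1.6] twist 1.0719777576178449 F [ 0.27 -0.53 -0.54] w 0.0856 t 0.15
tcp [0.2274 0.635  0.1911] yaw 1.227 tilt [-4.0e-04 -1.3e-03 -1.0e+00] d [-102.2 -404.2    0.6] twist 1.0719777576178449 F [ 0.27 -0.53 -0.54] w 0.0856 t 0.15
```

Emit:
carry_out:
  motion: "0 -45 -39 0 0; 0 -45 -39 0 0; 0 -45 -39 0 0; 0 -45 -39 0 0; 0 -45 -39 0 0; 0 -45 -39 0 0; 0 -45 -39 0 0; 0 -45 -39 0 0"
  newtons: 30

```text
clock: 1.15
tcp_pos: [0.4619, 0.2186, 0.1918]
orientation: [0.537, 3.095, 0.0]
contact_force: [0.3, 1.0, -0.7]
grip_width: 0.0853
```

Emit:
carry_out:
  motion: "0 -38 -44 0 0; 0 -13 -50 0 0; 0 -13 -50 0 0; 0 -13 -50 0 0; 0 -13 -50 0 0; 0 -13 -50 0 0; 0 -13 -50 0 0; 0 0 0 0 0"

```text
clock: 2.15
tcp_pos: [0.4534, -0.1467, 0.1919]
orientation: [0.549, 3.093, -0.002]
contact_force: [1.1, 0.4, -0.4]
grip_width: 0.0855
```

Run:
```python
from h import *
delta([.46,-.265,.19],.155)
```

```text
tcp [ 0.4534 -0.1467  0.1919] yaw 1.2195 tilt [-0.     -0.0012 -1.    ] d [ -46.9 -108.8    2.1] twist 1.0645156768055644 F [ 1.06  0.38 -0.45] w 0.0855 t 2.15
```

Emit:
carry_out:
  motion: "0 -23 -54 0 0; 0 -23 -54 0 0; 0 0 0 0 0.178; 0 0 0 0 0.178; 0 0 0 0 0.178; 0 0 0 0 0.178; 0 0 0 0 0.178; 0 0 0 0 0.178"

```text
clock: 3.15
tcp_pos: [0.4618, -0.2583, 0.1915]
orientation: [-2.043, -2.386, -0.001]
contact_force: [-1.3, -0.3, -0.1]
grip_width: 0.0854
```

Run:
```python
from h import *
from bench import grab_frame
delta([.46,-.265,.19],.155)
c=camera_params('wrist'); f=grab_frame('wrist'); cv2.imwrite('pics/w1.png',f[:,:,::-1]); print(c)
for p in (0.46,-.265,.155),:
  print(np.vstack([proj(q,c) for q in house_polys(*p)[:2]]).round())
```

```text
tcp [ 0.4618 -0.2583  0.1915] yaw 0.1547 tilt [-3.e-04  8.e-04 -1.e+00] d [-6.3 -2.8  1.5] twist -0.0003040410572821006 F [-1.26 -0.31 -0.12] w 0.0854 t 3.15
{'fx': 285.0451119018797, 'fy': 285.0451119018797, 'cx': 327.9895336750644, 'cy': 196.93177587523306, 'eye': array([ 0.45167368, -0.19177737,  0.37336058]), 'attitude': array([2.86547994, 0.2229056 , 0.02873519])}
[[307. 203.]
 [345. 203.]
 [347. 214.]
 [325. 221.]
 [304. 214.]
 [307. 203.]
 [306. 147.]
 [303. 151.]
 [304. 214.]]
```

View pics/w1.png

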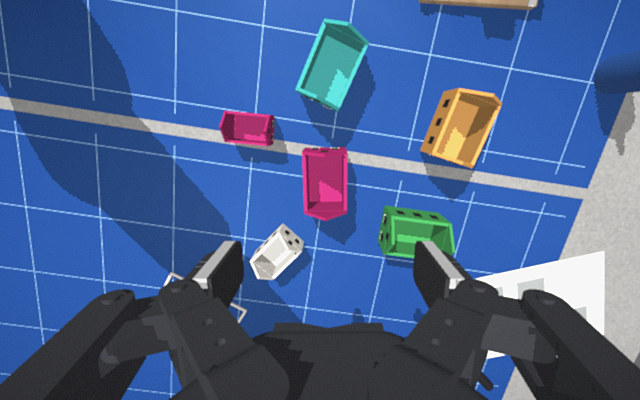

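Run:
```python
from h import *
c=camera_params('wrist'); f=cv2.imread('pics/w1.png')
m,s=mag(f,(325,185)); print(s)
def cost(p): return np.abs(render(house_polys(*p),c)-m).sum()
x=[.46,-.265,.155]
q=minimize(cost,x,method='Nelder-Mead',options=dict(initial_simplex=[x,[.465,-.265,.155],[.46,-.26,.155],[.46,-.265,.2]]))
print(q.x,q.fun)
# wrist + top + side jointly
T=camera_params('top');S=camera_params('side')
ims=[(c,m),(T,mag(cv2.imread("pics/top0.png"),(390,218))[0]),(S,mag(cv2.imread("pics/side0.png"),(313,270))[0])]
def cost(p): return sum(np.abs(render(house_polys(*p),c)-m).sum() for c,m in ims)
q=minimize(cost,x,method='Nelder-Mead',options=dict(initial_simplex=[x,[.465,-.265,.155],[.46,-.26,.155],[.46,-.265,.2]]))
print(q.x,q.fun)
px=[[380,206],[378,250],[300,232],[253,277],[304,240],[273,146],[296,100]]
print(back(px,.044,c)); print(back(px,.0,c))
delta([q.x[0],q.x[1],.10],q.x[2])
```

```text
[ 302  147   46   74 3044]
[ 0.45858215 -0.26469987  0.16213595] 98.43529411764706
[ 0.45920679 -0.26512141  0.15613741] 253.1058823529412
[[ 0.52903733 -0.28308609  0.044     ]
 [ 0.53791394 -0.34051037  0.044     ]
 [ 0.43755353 -0.33090846  0.044     ]
 [ 0.38485526 -0.40223626  0.044     ]
 [ 0.44381041 -0.34082274  0.044     ]
 [ 0.39416764 -0.23081007  0.044     ]
 [ 0.41424487 -0.17742275  0.044     ]]
[[ 0.53930786 -0.29530289  0.        ]
 [ 0.54937059 -0.3604004   0.        ]
 [ 0.43559968 -0.34951545  0.        ]
 [ 0.37585969 -0.43037431  0.        ]
 [ 0.44269263 -0.36075451  0.        ]
 [ 0.38641642 -0.23604157  0.        ]
 [ 0.40917645 -0.17552045  0.        ]]
tcp [ 0.4619 -0.2583  0.1914] yaw 0.148 tilt [-5.e-04  8.e-04 -1.e+00] d [-6.5 -3.6 91.4] twist -0.008116636935356913 F [ 0.32 -0.44  0.23] w 0.0857 t 3.2
```

Emit:
carry_out:
  motion: "0.1 -6.5 -3.5 0 -0.008; 0.1 0 0 30 0; 0.1 0 0 30 0; 0.1 0 0 30 0; 0.1 0 0 0 0; 0.1 0 0 0 0; 0.1 0 0 0 0; 0.1 0 0 0 0"

```text
clock: 4.2
tcp_pos: [0.4597, -0.2669, 0.1027]
orientation: [2.027, 2.398, 0.001]
contact_force: [-0.5, -1.2, 0.1]
grip_width: 0.077
```

Run:
```python
from h import *
from bench import grab_frame
delta([.4592,-.2651,.012],.156)
f=grab_frame('wrist'); cv2.imwrite('pics/w2.png',f[:,:,::-1])
```

```text
tcp [ 0.4597 -0.2669  0.1027] yaw 0.1675 tilt [ 1.7e-03 -3.0e-04 -1.0e+00] d [ 1.9 -0.3 90.7] twist 0.01152705899064621 F [-0.51 -1.18  0.05] w 0.077 t 4.2
```

View pics/w2.png

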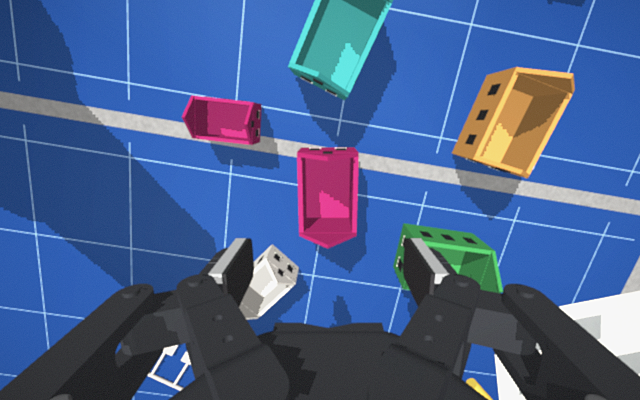

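The purple house lies centred between the fingers, at columns 298–358 with finger midpoint about 328. I'm descending.

Emit:
carry_out:
  motion: "0.1 2 0 25 0.01; 0.1 0 0 25 0; 0.1 0 0 25 0; 0.1 0 0 15 0; 0.1 0 0 0 0; 0.1 0 0 0 0; 0.6 0 0 0 0; 0.6 0 0 0 0"
  newtons: 30

```text
clock: 5.25
tcp_pos: [0.4591, -0.2649, 0.0124]
orientation: [2.04, 2.388, 0.001]
contact_force: [-0.4, 0.4, 0.4]
grip_width: 0.0415
```

Emit:
carry_out:
  motion: "0.6 0 0 0 0; 0.6 0 0 0 0; 0.6 0 0 0 0; 0.6 0 0 0 0; 0.6 0 0 0 0; 0.6 0 0 0 0; 0.6 0 0 0 0; 0.6 0 0 0 0"

```text
clock: 6.25
tcp_pos: [0.4587, -0.2647, 0.0118]
orientation: [-2.04, -2.389, 0.0]
contact_force: [-0.5, 0.7, -0.3]
grip_width: 0.034
```

Run:
```python
from h import *
from bench import grab_frame
delta([.4592,-.2651,.10],.156)
f=grab_frame('wrist'); cv2.imwrite('pics/w3.png',f[:,:,::-1])
```

```text
tcp [ 0.4587 -0.2647  0.0118] yaw 0.1569 tilt [-0.  0. -1.] d [ -0.4   0.5 -88.2] twist 0.0009380560655189996 F [-0.52  0.74 -0.32] w 0.034 t 6.25
```

View pics/w3.png

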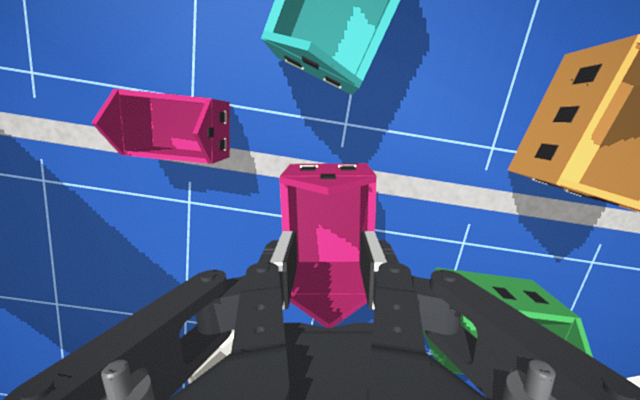

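Run:
```python
from h import *
from bench import grab_frame
f=cv2.imread('pics/w3.png'); cv2.imwrite('pics/w3c.png',cv2.resize(f[150:350,230:430],None,fx=3,fy=3,interpolation=cv2.INTER_CUBIC))
f=grab_frame('side')[:,:,::-1]; cv2.imwrite('pics/s3.png',cv2.resize(f[170:350,220:420],None,fx=3,fy=3,interpolation=cv2.INTER_CUBIC))
```

```text
(no output)
```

View pics/w3c.png

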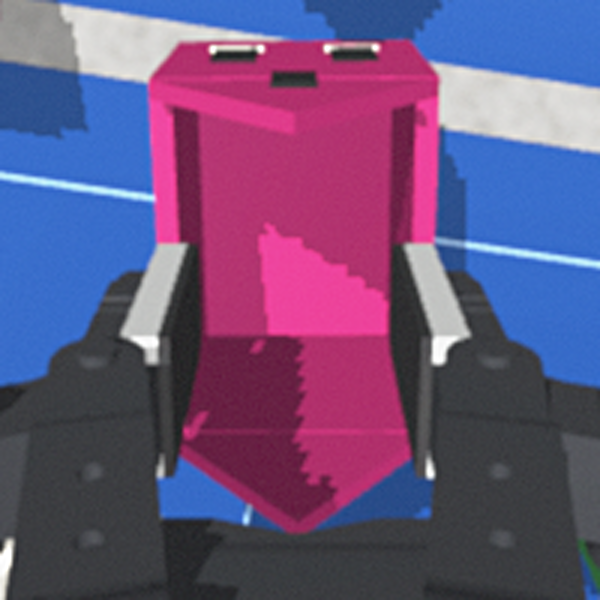

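View pics/s3.png

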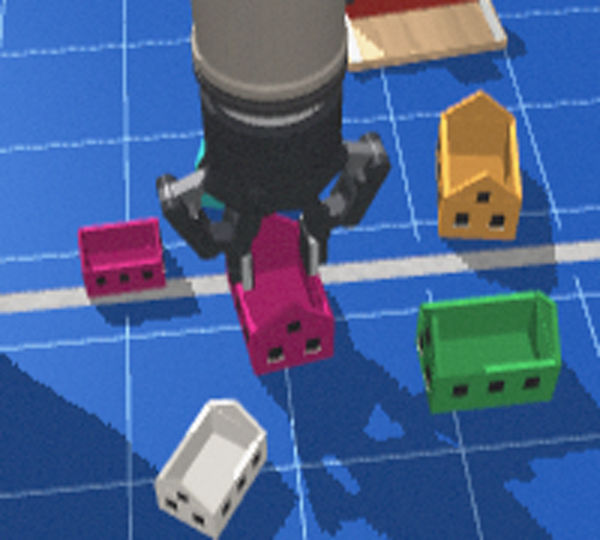

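Run:
```python
from h import *
from bench import r
o=r.get_obs();c=camera_params('wrist');M=R.from_rotvec(o['orientation']).as_matrix();print(o['grip_width'],o['tcp_pos'],o['clock'])
for back_ in(0,.008,.019,.03,.045):
  for w in (.017,.026):
    P=[o['tcp_pos']+M@np.array([x,s*w,-back_]) for x in(-.011,.011) for s in(-1,1)]
    print(back_,w,P[0][2].round(3),(((proj(P,c)+.5-[230,150])*3)).round().tolist())
H=house_polys(.4592,-.2651,.156)
for p in H[:3]: print(((proj(p,c)+.5-[230,150])*3).round().tolist())
```

```text
0.034095050201147656 [ 0.45868793 -0.26469376  0.01178568] 6.35
0 0.017 0.012 [[221.0, 261.0], [369.0, 262.0], [219.0, 170.0], [372.0, 170.0]]
0 0.026 0.012 [[182.0, 261.0], [409.0, 262.0], [178.0, 170.0], [412.0, 170.0]]
0.008 0.017 0.02 [[218.0, 276.0], [372.0, 276.0], [216.0, 181.0], [375.0, 181.0]]
0.008 0.026 0.02 [[177.0, 276.0], [413.0, 276.0], [173.0, 181.0], [417.0, 181.0]]
0.019 0.017 0.031 [[213.0, 298.0], [377.0, 298.0], [211.0, 198.0], [380.0, 198.0]]
0.019 0.026 0.031 [[170.0, 298.0], [420.0, 298.0], [166.0, 198.0], [424.0, 198.0]]
0.03 0.017 0.042 [[208.0, 323.0], [382.0, 323.0], [205.0, 217.0], [385.0, 217.0]]
0.03 0.026 0.042 [[162.0, 323.0], [428.0, 323.0], [157.0, 217.0], [433.0, 217.0]]
0.045 0.017 0.057 [[200.0, 362.0], [390.0, 362.0], [196.0, 247.0], [394.0, 248.0]]
0.045 0.026 0.057 [[149.0, 362.0], [440.0, 362.0], [144.0, 247.0], [446.0, 248.0]]
[[193.0, 344.0], [400.0, 344.0], [426.0, 452.0], [297.0, 545.0], [168.0, 452.0]]
[[193.0, 344.0], [183.0, 43.0], [152.0, 81.0], [168.0, 452.0]]
[[183.0, 43.0], [412.0, 43.0], [444.0, 81.0], [298.0, 116.0], [152.0, 81.0]]
```

Run:
```python
from h import *
from bench import r
o=r.get_obs();c=camera_params('side');M=R.from_rotvec(o['orientation']).as_matrix()
for back_ in(0,.019,.035,.045,.06):
  for w in (.017,.026):
    P=[o['tcp_pos']+M@np.array([.011,s*w,-back_]) for s in(-1,1)]
    print(round(.012+back_,3),w,(((proj(P,c)+.5-[220,170])*3)).round().tolist())
H=house_polys(.4592,-.2651,.156)
for p in H: print(((proj(p,c)+.5-[220,170])*3).round().tolist())
import cv2
f=cv2.imread('pics/s3.png')
cv2.imwrite('pics/s3c.png',cv2.resize(f[170:400,180:380],None,fx=3,fy=2.6,interpolation=cv2.INTER_CUBIC))
```

```text
0.012 0.017 [[248.0, 297.0], [298.0, 286.0]]
0.012 0.026 [[235.0, 301.0], [311.0, 283.0]]
0.031 0.017 [[247.0, 281.0], [298.0, 269.0]]
0.031 0.026 [[233.0, 284.0], [312.0, 266.0]]
0.047 0.017 [[246.0, 267.0], [298.0, 255.0]]
0.047 0.026 [[232.0, 270.0], [312.0, 252.0]]
0.057 0.017 [[245.0, 257.0], [298.0, 246.0]]
0.057 0.026 [[231.0, 260.0], [312.0, 243.0]]
0.072 0.017 [[245.0, 243.0], [298.0, 231.0]]
0.072 0.026 [[230.0, 246.0], [312.0, 228.0]]
[[254.0, 375.0], [333.0, 356.0], [334.0, 318.0], [292.0, 304.0], [251.0, 338.0]]
[[254.0, 375.0], [227.0, 278.0], [224.0, 239.0], [251.0, 338.0]]
[[227.0, 278.0], [302.0, 261.0], [301.0, 222.0], [262.0, 206.0], [224.0, 239.0]]
[[333.0, 356.0], [302.0, 261.0], [301.0, 222.0], [334.0, 318.0]]
[[254.0, 375.0], [333.0, 356.0], [302.0, 261.0], [227.0, 278.0]]
```

View pics/s3c.png

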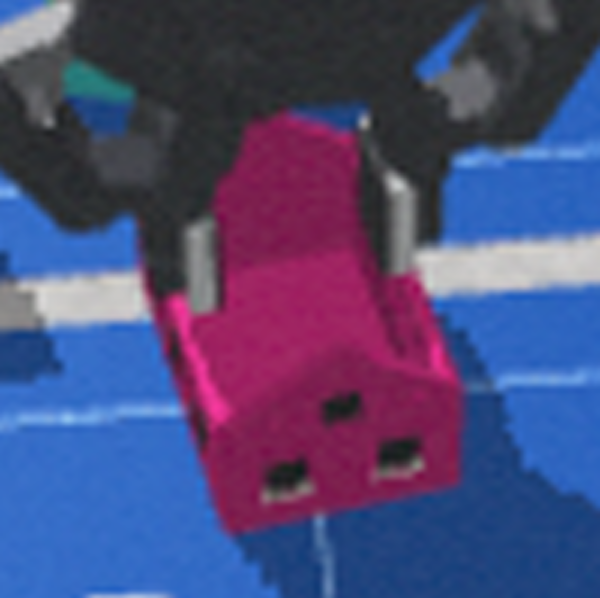

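Run:
```python
from h import *
from bench import r
o=r.get_obs();M=R.from_rotvec(o['orientation']).as_matrix()
c=camera_params('side')
for x in(-.011,):
 for back_ in(0,.019,.03,.035,.04,.045,.06,.08):
  P=[o['tcp_pos']+M@np.array([x,s*.017,-back_]) for s in(-1,1)]
  print(round(.012+back_,3),(((proj(P,c)+.5-[220,170])*3)).round().tolist())
c=camera_params('wrist')
for x in(.011,):
 for back_ in(0,.019,.03,.035,.04,.045,.06,.08):
  P=[o['tcp_pos']+M@np.array([x,s*.017,-back_]) for s in(-1,1)]
  print(round(.012+back_,3),(((proj(P,c)+.5-[230,150])*3)).round().tolist())
```

```text
0.012 [[256.0, 326.0], [307.0, 314.0]]
0.031 [[255.0, 309.0], [307.0, 297.0]]
0.042 [[254.0, 299.0], [307.0, 287.0]]
0.047 [[254.0, 295.0], [307.0, 283.0]]
0.052 [[254.0, 290.0], [307.0, 278.0]]
0.057 [[254.0, 286.0], [307.0, 274.0]]
0.072 [[253.0, 272.0], [307.0, 260.0]]
0.092 [[252.0, 253.0], [307.0, 240.0]]
0.012 [[219.0, 170.0], [372.0, 170.0]]
0.031 [[211.0, 198.0], [380.0, 198.0]]
0.042 [[205.0, 217.0], [385.0, 217.0]]
0.047 [[202.0, 227.0], [388.0, 227.0]]
0.052 [[199.0, 237.0], [391.0, 237.0]]
0.057 [[196.0, 247.0], [394.0, 248.0]]
0.072 [[185.0, 285.0], [405.0, 285.0]]
0.092 [[166.0, 349.0], [423.0, 349.0]]
```

Both cameras agree that the finger pads really span z ≈ 0.052 to 0.092, although the TCP reads 0.012. The fingers closed in air just above the walls, which is why the width went to the commanded 34 mm. The fingertips sit about 40 mm behind the reported TCP, so I'll reopen and go lower, checking by camera.

Emit:
carry_out:
  motion: "0.1 0 0 0 0; 0.1 0 0 0 0; 0.1 0 0 0 0; 0.1 0 0 0 0; 0.1 0 0 0 0; 0.1 0 0 8 0; 0.1 0 0 8 0; 0.1 0 0 0 0"

```text
clock: 7.35
tcp_pos: [0.458, -0.2644, -0.0051]
orientation: [-2.039, -2.387, 0.001]
contact_force: [0.1, 0.0, -0.1]
grip_width: 0.0769
```

Run:
```python
from h import *
from bench import grab_frame
delta([.4592,-.2651,.0],.156)
for n in('wrist','side'):
  f=grab_frame(n)[:,:,::-1]
  f=f[150:400,180:480] if n=='wrist' else f[170:330,220:420]
  cv2.imwrite(f'pics/{n}4.png',cv2.resize(f,None,fx=2.4 if n=='wrist' else 3.5,fy=2.4 if n=='wrist' else 3.5,interpolation=cv2.INTER_CUBIC))
```

```text
tcp [ 0.458  -0.2644 -0.0051] yaw 0.1569 tilt [-1.6e-03  6.0e-04 -1.0e+00] d [-0.9  1.1 -5.1] twist 0.0009140519576995576 F [ 0.05  0.01 -0.13] w 0.0769 t 7.35
```

View pics/wrist4.png

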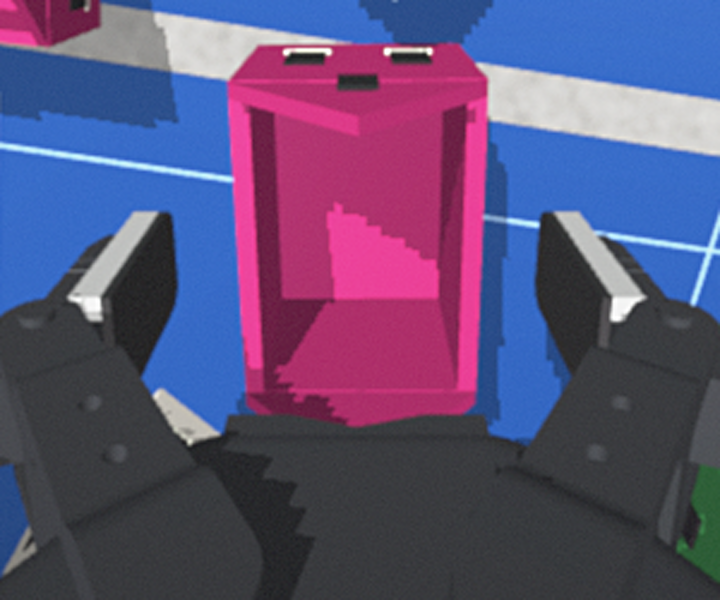

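View pics/side4.png

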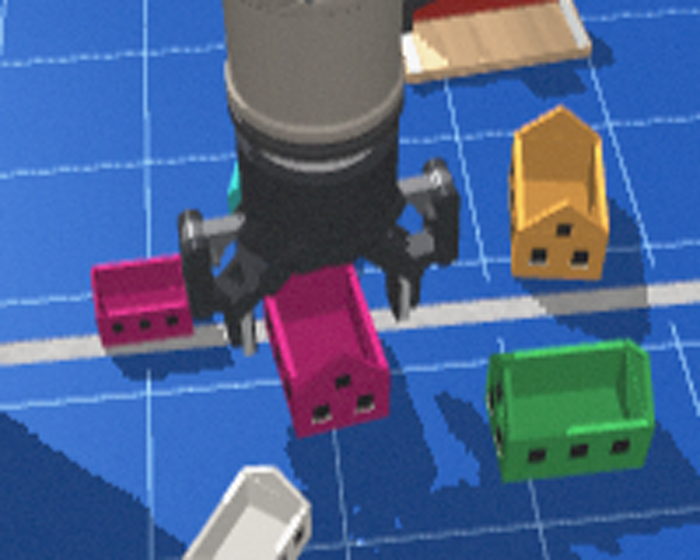

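Emit:
carry_out:
  motion: "0.1 -1 1 5 0; 0.1 0 0 5 0; 0.1 0 0 5 0; 0.1 0 0 5 0; 0.1 0 0 0 0; 0.1 0 0 0 0; 0.1 0 0 0 0; 0.1 0 0 0 0"

```text
clock: 8.45
tcp_pos: [0.4599, -0.2656, -0.0241]
orientation: [2.04, 2.389, 0.0]
contact_force: [0.0, 0.3, -0.2]
grip_width: 0.0766
```

Run:
```python
from h import *
from bench import grab_frame,r
delta([.4592,-.2651,.0],.156)
o=r.get_obs();M=R.from_rotvec(o['orientation']).as_matrix();c=camera_params('side')
for back_ in(.03,.04,.05,.06):
  P=[o['tcp_pos']+M@np.array([-.011,s*.0385,-back_]) for s in(-1,1)]
  print(P[0][2].round(3),(((proj(P,c)+.5-[220,170])*3.5)).round().tolist())
for n in('side',):
  f=grab_frame(n)[:,:,::-1]
  f=f[170:330,220:420]
  cv2.imwrite(f'pics/{n}5.png',cv2.resize(f,None,fx=3.5,fy=3.5,interpolation=cv2.INTER_CUBIC))
```

```text
tcp [ 0.4599 -0.2656 -0.0241] yaw 0.157 tilt [ 3.e-04 -1.e-04 -1.e+00] d [  0.6  -0.7 -24.1] twist 0.0009815217078630312 F [ 0.03  0.3  -0.19] w 0.0766 t 8.45
0.006 [[263.0, 396.0], [398.0, 364.0]]
0.016 [[262.0, 386.0], [398.0, 354.0]]
0.026 [[262.0, 376.0], [398.0, 344.0]]
0.036 [[261.0, 366.0], [399.0, 334.0]]
```

View pics/side5.png

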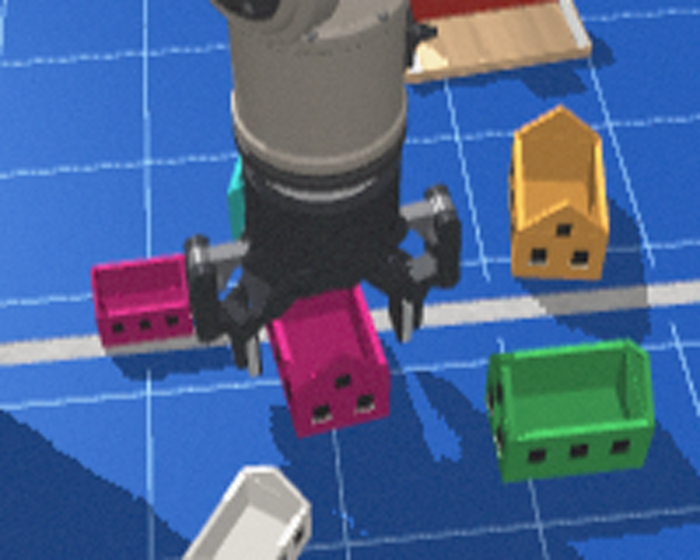

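Left fingertip at (254,374), right at (405,340), so tip z ≈ 0.027 with the TCP reading −0.024. I'll go 10 mm lower and close.

Emit:
carry_out:
  motion: "0.1 -0.5 0 5 0; 0.1 0 0 5 0; 0.1 0 0 0 0; 0.6 0 0 0 0; 0.6 0 0 0 0; 0.6 0 0 0 0; 0.6 0 0 0 0; 0.6 0 0 0 0"
  newtons: 30

```text
clock: 9.5
tcp_pos: [0.46, -0.2662, -0.0341]
orientation: [2.04, 2.389, 0.0]
contact_force: [-0.4, -0.3, 1.0]
grip_width: 0.0517
```

Run:
```python
from h import *
from bench import grab_frame,r
delta([.4592,-.2651,.0],.156)
f=grab_frame('side')[:,:,::-1][170:330,220:420]
cv2.imwrite(f'pics/side6.png',cv2.resize(f,None,fx=3.5,fy=3.5,interpolation=cv2.INTER_CUBIC))
```

```text
tcp [ 0.46   -0.2662 -0.0341] yaw 0.1569 tilt [ 2.e-04 -1.e-04 -1.e+00] d [  1.2  -0.6 -34.1] twist 0.0009132276706198539 F [-0.37 -0.26  1.01] w 0.0517 t 9.5
```

View pics/side6.png

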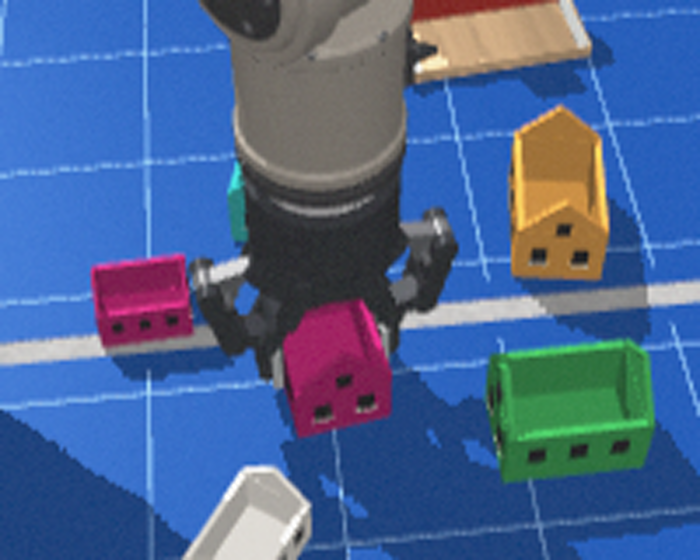

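Grip confirmed at 51.7 mm. I'm lifting.

Emit:
carry_out:
  motion: "0.6 0 0 -10 0; 0.6 0 0 -20 0; 0.6 0 0 -25 0; 0.6 0 0 -30 0; 0.6 0 0 -30 0; 0.6 0 0 -25 0; 0.6 0 0 -10 0; 0.6 0 0 0 0"
  newtons: 40

```text
clock: 10.55
tcp_pos: [0.46, -0.2659, 0.116]
orientation: [2.04, 2.389, 0.001]
contact_force: [1.1, 0.2, -1.6]
grip_width: 0.0516
```

Run:
```python
from h import *
from bench import grab_frame,r
delta([.5805,.1354,.116],.098)
f=grab_frame('side')[:,:,::-1]
cv2.imwrite(f'pics/side7.png',f)
```

```text
tcp [ 0.46   -0.2659  0.116 ] yaw 0.1573 tilt [ 8.e-04  2.e-04 -1.e+00] d [3.774e+02 1.818e+02 2.000e-01] twist 0.059261823645982314 F [ 1.08  0.23 -1.56] w 0.0516 t 10.55
```

View pics/side7.png

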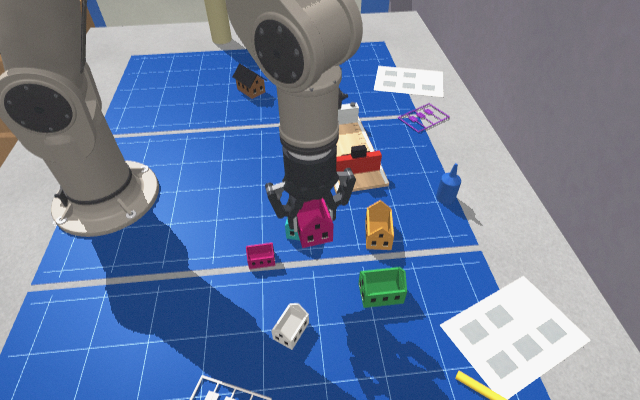

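The house is lifted in the gripper at (315,222). I'm carrying it over to the clamp.

Emit:
carry_out:
  motion: "0.6 20 10 0 0; 0.6 35 17 0 0; 0.6 35 17 0 0; 0.6 35 17 0 0; 0.6 35 17 0 0; 0.6 35 17 0 0; 0.6 35 17 0 0; 0.6 35 17 0 0"

```text
clock: 11.6
tcp_pos: [0.5452, 0.017, 0.1145]
orientation: [-2.04, -2.388, 0.003]
contact_force: [0.8, -0.0, -0.7]
grip_width: 0.0519
```

Emit:
carry_out:
  motion: "0.6 35 17 0 0; 0.6 35 17 0 0; 0.6 30 13 0 0; 0.6 12 6 0 0; 0.6 0 0 0 0.03; 0.6 0 0 0 0.03; 0.6 0 0 0 0; 0.6 0 0 0 0"

```text
clock: 12.6
tcp_pos: [0.5806, 0.1339, 0.1159]
orientation: [-2.113, -2.325, -0.0]
contact_force: [-0.2, -0.9, -2.2]
grip_width: 0.0516
```

Run:
```python
from h import *
from bench import grab_frame,r
delta([.5805,.1354,.116],.098)
print(camera_params('wrist'))
for n in('wrist','side','top'):
  cv2.imwrite(f'pics/{n}8.png',grab_frame(n)[:,:,::-1])
```

```text
tcp [0.5806 0.1339 0.1159] yaw 0.0958 tilt [-0.  0. -1.] d [ 1.5  0.  -0.1] twist -0.0022111734850307485 F [-0.15 -0.9  -2.22] w 0.0516 t 12.6
{'fx': 285.0451119018797, 'fy': 285.0451119018797, 'cx': 327.9895336750644, 'cy': 196.93177587523306, 'eye': array([0.57432902, 0.20107666, 0.29774463]), 'attitude': array([2.86956606, 0.13839376, 0.01798746])}
```

View pics/wrist8.png

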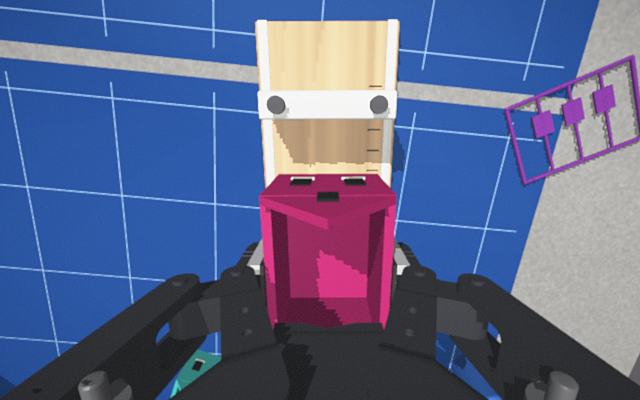

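View pics/side8.png

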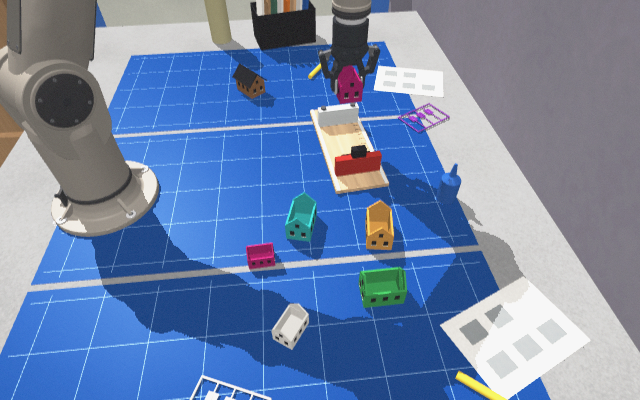

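View pics/top8.png

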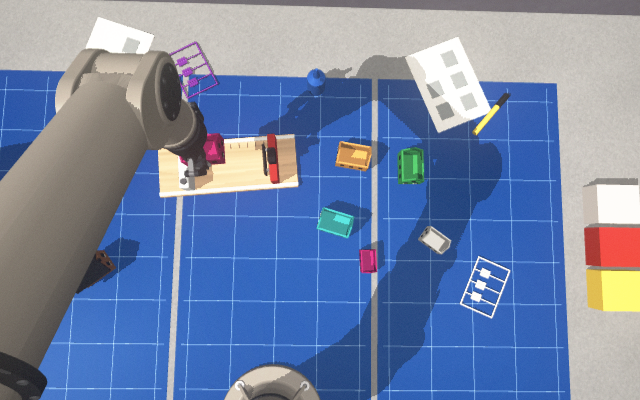

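Run:
```python
from h import *
c=camera_params('wrist')
P=back([[257,21],[399,20],[262,172],[392,172]],.012,c);print(P.round(4), P[:2].mean(0),P[2:].mean(0))
F=back([[259,118],[397,117],[259,91],[397,91]],.062,c);print(F.round(4))
phi=np.arctan2(F[1,1]-F[0,1],F[1,0]-F[0,0]);print('phi',phi)
# clamp centre via far end mid
ax=np.array([-np.sin(phi),np.cos(phi)])
e=P[:2].mean(0)[:2]; C=e-.165*ax; print('C',C)
print('fence y',(F[:2].mean(0)[:2]-C)@ax, 'x', (F[:2].mean(0)[:2]-C)@np.array([np.cos(phi),np.sin(phi)]))
```

```text
[[0.5033 0.2786 0.012 ]
 [0.6288 0.2916 0.012 ]
 [0.5126 0.143  0.012 ]
 [0.644  0.1558 0.012 ]] [0.56603193 0.28512238 0.012     ] [0.57827279 0.14937009 0.012     ]
[[0.5195 0.1967 0.062 ]
 [0.6288 0.2081 0.062 ]
 [0.5188 0.2169 0.062 ]
 [0.6257 0.2273 0.062 ]]
phi 0.10415851549955932
C [0.58318702 0.12101661]
fence y 0.08185209210299602 x -0.0005563677446500727
```

Emit:
carry_out:
  motion: "0.6 0 1 10 -0.004; 0.6 0 0 25 0; 0.6 0 0 30 0; 0.6 0 0 30 0; 0.6 0 0 20 0; 0.6 0 0 12 0; 0.6 0 0 6 0; 0.6 0 0 0 0"

```text
clock: 13.75
tcp_pos: [0.582, 0.1349, -0.017]
orientation: [2.106, 2.331, 0.001]
contact_force: [0.5, 0.4, -1.8]
grip_width: 0.0513
```

Emit:
carry_out:
  motion: "0.6 0 0 1 0; 0.6 0 0 1 0; 0.6 0 0 1 0; 0.6 0 0 0 0; 0.6 0 0 0 0; 0.6 0 0 0 0; 0.6 0 0 0 0; 0.6 0 0 0 0"

```text
clock: 14.75
tcp_pos: [0.5817, 0.1349, -0.0202]
orientation: [-2.106, -2.331, 0.0]
contact_force: [0.2, 0.7, -1.7]
grip_width: 0.0514
```

Run:
```python
from h import *
from bench import grab_frame,r
delta([.5805,.1354,-.022],.10)
for n in('wrist','side'):
  cv2.imwrite(f'pics/{n}9.png',grab_frame(n)[:,:,::-1])
f=cv2.imread('pics/side9.png')[80:200,280:420]
cv2.imwrite('pics/side9c.png',cv2.resize(f,None,fx=5,fy=5,interpolation=cv2.INTER_CUBIC))
```

```text
tcp [ 0.5817  0.1349 -0.0202] yaw 0.101 tilt [-0.  0. -1.] d [ 0.6 -1.2  1.8] twist 0.0010177593966484988 F [ 0.15  0.67 -1.69] w 0.0514 t 14.75
```

View pics/wrist9.png

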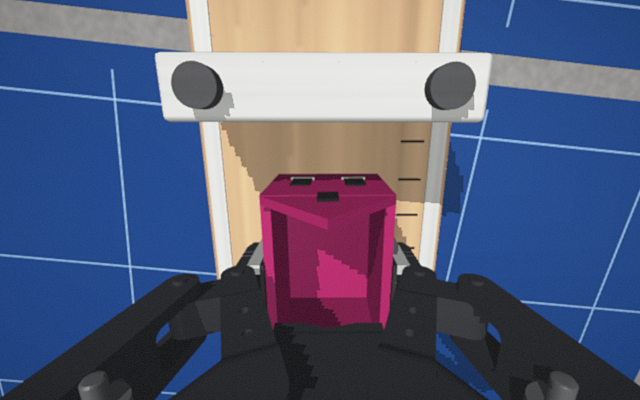

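View pics/side9c.png

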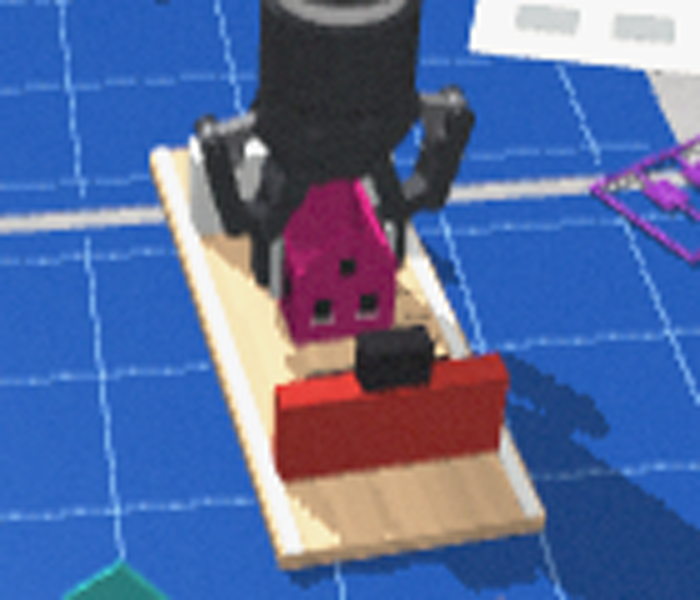

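Emit:
carry_out:
  motion: "0.6 0 0 1 0; 0.6 0 0 0 0; 0.6 0 0 0.7 0; 0.6 0 0 0 0; 0.6 0 0 0 0; 0.6 0 0 0 0; 0.6 0 0 0 0; 0.6 0 0 0 0"

```text
clock: 15.85
tcp_pos: [0.5817, 0.1349, -0.0219]
orientation: [-2.106, -2.331, -0.0]
contact_force: [-0.3, -0.0, -1.2]
grip_width: 0.0517
```

Emit:
carry_out:
  motion: "0.6 0 0 0.5 0; 0.6 0 0 0 0; 0.6 0 0 0.5 0; 0.6 0 0 0 0; 0.6 0 0 0 0; 0.6 0 0 0 0; 0.6 0 0 0 0; 0.6 0 0 0 0"

```text
clock: 16.85
tcp_pos: [0.5818, 0.1349, -0.0221]
orientation: [-2.106, -2.33, -0.001]
contact_force: [-3.6, -0.3, 10.1]
grip_width: 0.0515
```

The house is standing on the bed: the force is 10 N upward and the z reading matches. I'm releasing and rising.

Emit:
carry_out:
  motion: "0.5 0 0 -0.5 0; 0.1 0 0 0 0; 0.1 0 0 0 0; 0.1 0 0 0 0; 0.1 0 0 0 0; 0.1 0 0 0 0; 0.1 0 0 0 0; 0.1 0 0 0 0"

```text
clock: 17.85
tcp_pos: [0.5817, 0.1349, -0.0224]
orientation: [-2.107, -2.331, -0.0]
contact_force: [0.1, 0.0, 0.8]
grip_width: 0.0768
```

Emit:
carry_out:
  motion: "0.1 0 0 -5 0; 0.1 0 0 -15 0; 0.1 0 0 -25 0; 0.1 0 0 -25 0; 0.1 0 0 -25 0; 0.1 0 0 -25 0; 0.1 0 0 -15 0; 0.1 0 0 0 0"

```text
clock: 18.85
tcp_pos: [0.5825, 0.1351, 0.1139]
orientation: [2.106, 2.33, 0.004]
contact_force: [0.0, -0.3, -0.4]
grip_width: 0.0768
```

Run:
```python
from h import *
from bench import grab_frame,r
delta([.5805,.1354,-.022],.10)
c=camera_params('wrist')
for n in('wrist','side'):
  cv2.imwrite(f'pics/{n}10.png',grab_frame(n)[:,:,::-1])
f=cv2.imread('pics/side10.png')[80:200,280:420]
cv2.imwrite('pics/side10c.png',cv2.resize(f,None,fx=5,fy=5,interpolation=cv2.INTER_CUBIC))
```

```text
tcp [0.5825 0.1351 0.1139] yaw 0.101 tilt [ 0.0022  0.0011 -1.    ] d [  0.4  -2.3 135.9] twist 0.0009650324363106311 F [ 0.04 -0.26 -0.39] w 0.0768 t 18.85
```

View pics/wrist10.png

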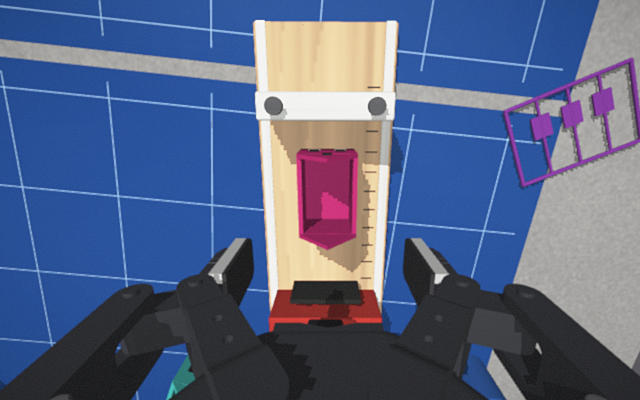

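View pics/side10c.png

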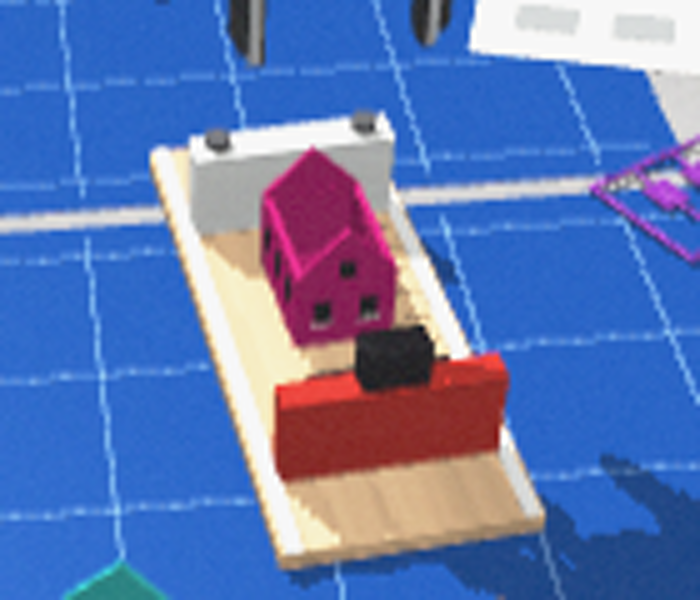

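The house stands upright on the bed, let go (wrist view: 298–357 × 150–248). The fence is at rows 92–120 and the jaw at rows 282–325. Next I shut the fingers and go behind the jaw.

Emit:
carry_out:
  motion: "1 -20 0 0 0; 1 -25 0 0 0; 1 -30 0 0 0; 1 -30 0 0 0; 1 -30 0 0 0; 1 -22 0 0 0; 1 0 0 0 0; 1 0 0 0 0"

```text
clock: 19.95
tcp_pos: [0.5971, -0.021, 0.1121]
orientation: [-2.106, -2.33, 0.001]
contact_force: [-0.3, 0.5, 1.3]
grip_width: 0.0002
```

Emit:
carry_out:
  motion: "1 0 0 20 0; 1 0 0 20 0; 1 0 0 20 0; 1 0 0 0 0; 1 0 0 0 0; 1 0 0 0 0; 1 0 0 0 0; 1 0 0 0 0"

```text
clock: 20.95
tcp_pos: [0.5978, -0.0213, 0.053]
orientation: [2.106, 2.331, 0.001]
contact_force: [0.4, -0.3, 0.6]
grip_width: 0.0
```

Run:
```python
from h import *
from bench import grab_frame,r
delta([.5975,-.0233,0],.10)
o=r.get_obs();M=R.from_rotvec(o['orientation']).as_matrix();c=camera_params('side')
for back_ in(.02,.03,.04,.05):
  P=[o['tcp_pos']+M@np.array([-.011,s*.01,-back_]) for s in(-1,1)]
  print(P[0][2].round(3),(((proj(P,c)+.5-[280,80])*5)).round().tolist())
for n in('wrist','side'):
  cv2.imwrite(f'pics/{n}11.png',grab_frame(n)[:,:,::-1])
f=cv2.imread('pics/side11.png')[80:200,280:420]
cv2.imwrite('pics/side11c.png',cv2.resize(f,None,fx=5,fy=5,interpolation=cv2.INTER_CUBIC))
```

```text
tcp [ 0.5978 -0.0213  0.053 ] yaw 0.101 tilt [ 7.e-04  2.e-04 -1.e+00] d [-2.  -0.5 53. ] twist 0.0010302996695483735 F [ 0.39 -0.32  0.64] w 0.0 t 20.95
0.073 [[400.0, 422.0], [443.0, 415.0]]
0.083 [[402.0, 405.0], [445.0, 398.0]]
0.093 [[403.0, 388.0], [447.0, 381.0]]
0.103 [[405.0, 370.0], [449.0, 364.0]]
```

View pics/wrist11.png

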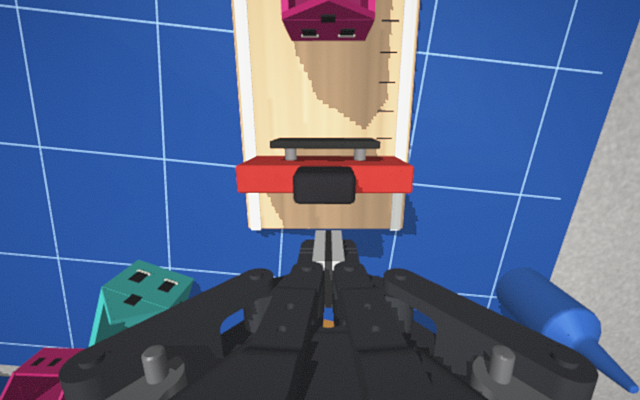

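View pics/side11c.png

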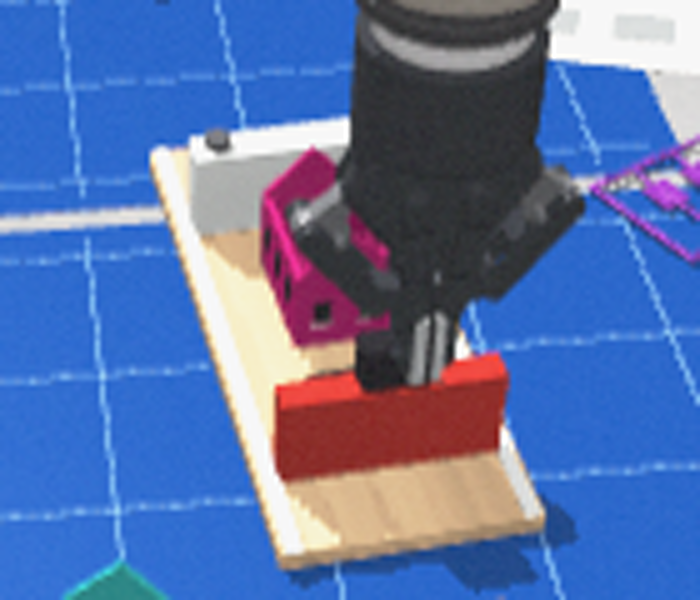

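Fingertips at (425,384) give z ≈ 0.092, about 9 mm behind the jaw. I'm descending to tip z ≈ 0.042.

Emit:
carry_out:
  motion: "1 -1 0 10 0; 1 0 0 15 0; 1 0 0 15 0; 1 0 0 10 0; 1 0 0 0 0; 1 0 0 0 0; 1 0 0 0 0; 1 0 0 0 0"

```text
clock: 22.05
tcp_pos: [0.598, -0.0223, 0.003]
orientation: [2.106, 2.33, 0.001]
contact_force: [0.6, -0.4, 0.7]
grip_width: -0.0003
```

Run:
```python
from h import *
from bench import grab_frame,r
delta([.5975,-.0233,0],.10)
cv2.imwrite(f'pics/wrist12.png',grab_frame('wrist')[:,:,::-1])
```

```text
tcp [ 0.598  -0.0223  0.003 ] yaw 0.101 tilt [ 8.e-04  1.e-04 -1.e+00] d [-0.9 -0.6  3. ] twist 0.0010115713035201424 F [ 0.6  -0.37  0.66] w -0.0003 t 22.05
```

View pics/wrist12.png

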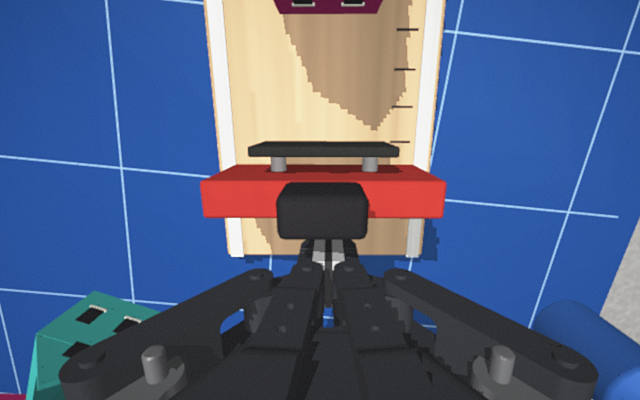

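Emit:
carry_out:
  motion: "1 4 0 0 0; 1 8 0 0 0; 1 8 0 0 0; 1 8 0 0 0; 1 8 0 0 0; 1 8 0 0 0; 1 8 0 0 0; 1 0 0 0 0"

```text
clock: 23.1
tcp_pos: [0.5926, 0.0298, 0.0027]
orientation: [2.105, 2.331, 0.0]
contact_force: [0.1, -1.8, 0.6]
grip_width: 0.0001
```

Run:
```python
from h import *
from bench import grab_frame,r
delta([.5975,-.0233,0],.10)
cv2.imwrite(f'pics/wrist13.png',grab_frame('wrist')[:,:,::-1])
```

```text
tcp [0.5926 0.0298 0.0027] yaw 0.1016 tilt [ 5.e-04 -3.e-04 -1.e+00] d [-53.3  -0.5   2.7] twist 0.0015539722049822124 F [ 0.11 -1.75  0.64] w 0.0001 t 23.1
```

View pics/wrist13.png

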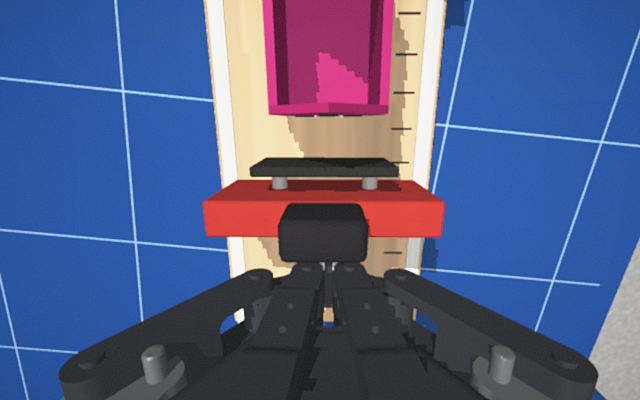

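The jaw is sliding and the pad is about 25 mm from the house. I continue in smaller steps.

Emit:
carry_out:
  motion: "1 4 0 0 0; 1 5 0 0 0; 1 5 0 0 0; 1 5 0 0 0; 1 5 0 0 0; 1 4 0 0 0; 1 4 0 0 0; 1 3 0 0 0"

```text
clock: 24.15
tcp_pos: [0.5892, 0.0627, 0.0027]
orientation: [2.107, 2.328, -0.001]
contact_force: [1.6, -5.5, -0.3]
grip_width: 0.0
```

Emit:
carry_out:
  motion: "1 2 0 0 0; 1 2 0 0 0; 1 2 0 0 0; 1 2 0 0 0; 1 2 0 0 0; 1 2 0 0 0; 1 2 0 0 0; 1 2 0 0 0"

```text
clock: 25.15
tcp_pos: [0.5877, 0.0785, 0.0027]
orientation: [2.107, 2.328, -0.001]
contact_force: [1.2, -6.0, 0.5]
grip_width: 0.0002
```

Run:
```python
from h import *
from bench import grab_frame,r
delta([.5975,-.0233,0],.10)
cv2.imwrite(f'pics/wrist14.png',grab_frame('wrist')[:,:,::-1])
```

```text
tcp [0.5877 0.0785 0.0027] yaw 0.0994 tilt [ 0.001  -0.0016 -1.    ] d [-102.3   -0.4    2.9] twist -0.0005670630123468801 F [ 1.17 -6.    0.45] w 0.0002 t 25.15
```

View pics/wrist14.png

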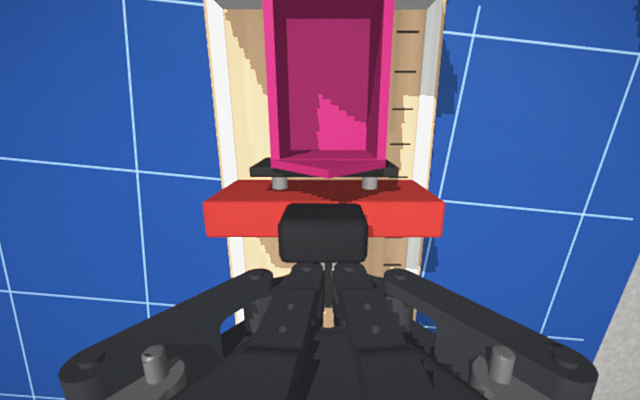

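The pad is now at the house, with the end wall at the pad near (325,170), and the fence is a few mm away. I go on with 1 mm steps.

Emit:
carry_out:
  motion: "1 1 0 0 0; 1 1 0 0 0; 1 1 0 0 0; 1 1 0 0 0; 1 1 0 0 0; 1 0 0 0 0; 1 0 0 0 0; 1 0 0 0 0"

```text
clock: 26.2
tcp_pos: [0.5874, 0.0816, 0.0028]
orientation: [2.108, 2.325, -0.002]
contact_force: [2.4, -9.7, -0.4]
grip_width: -0.0002
```

Emit:
carry_out:
  motion: "1 1 0 0 0; 1 0 0 0 0; 1 1 0 0 0; 1 0 0 0 0; 1 1 0 0 0; 1 0 0 0 0; 1 0 0 0 0; 1 0 0 0 0"

```text
clock: 27.2
tcp_pos: [0.5872, 0.0832, 0.0028]
orientation: [2.108, 2.323, -0.004]
contact_force: [3.5, -12.0, -2.2]
grip_width: -0.0
```

Emit:
carry_out:
  motion: "1 1 0 0 0; 1 0 0 0 0; 1 1 0 0 0; 1 0 0 0 0; 1 1 0 0 0; 1 0 0 0 0; 1 0 0 0 0; 1 0 0 0 0"

```text
clock: 28.2
tcp_pos: [0.5871, 0.0849, 0.0028]
orientation: [2.108, 2.321, -0.005]
contact_force: [2.9, -15.5, -0.6]
grip_width: 0.0002
```

Run:
```python
from h import *
from bench import grab_frame,r
delta([.5975,-.0233,0],.10)
for n in('wrist','side'):
  cv2.imwrite(f'pics/{n}15.png',grab_frame(n)[:,:,::-1])
f=cv2.imread('pics/side15.png')[80:200,280:420]
cv2.imwrite('pics/side15c.png',cv2.resize(f,None,fx=5,fy=5,interpolation=cv2.INTER_CUBIC))
```

```text
tcp [0.5871 0.0849 0.0028] yaw 0.0961 tilt [ 0.0022 -0.0061 -1.    ] d [-108.7   -0.     3.5] twist -0.003870566504712958 F [  2.88 -15.53  -0.63] w 0.0002 t 28.2
```

View pics/wrist15.png

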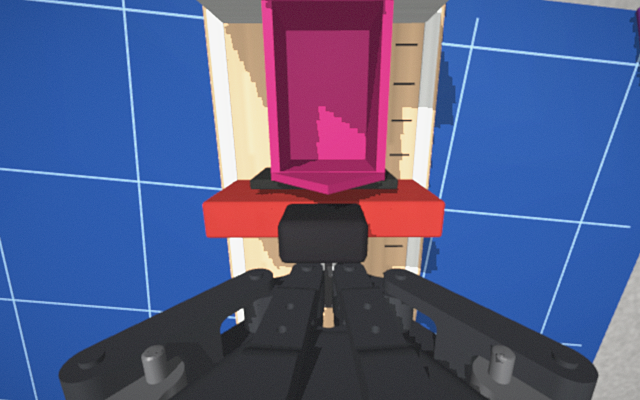

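View pics/side15c.png

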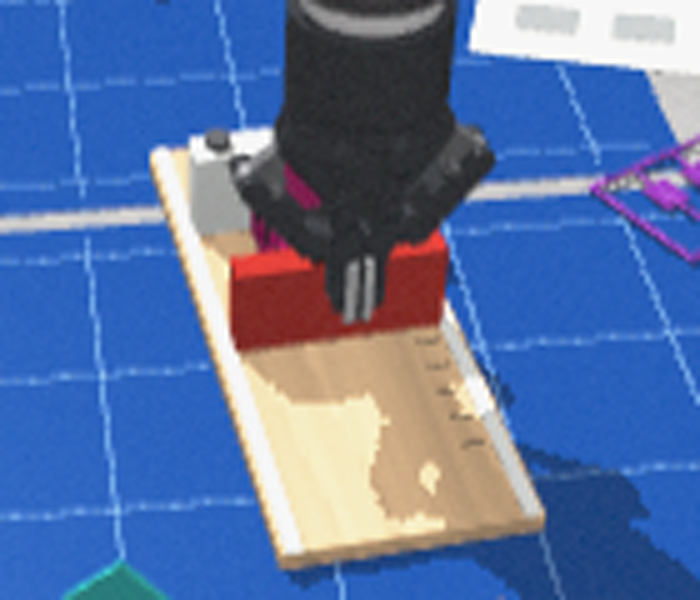

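The force rose steadily with travel to 15.5 N, and the pad is visibly squeezed between jaw and house, so the house is firm against the fence. I'm backing off.

Emit:
carry_out:
  motion: "1 -2 0 0 0; 1 -2 0 0 0; 1 -3 0 0 0; 1 -5 0 0 0; 1 -10 0 0 0; 1 -10 0 0 0; 1 -5 0 0 0; 1 0 0 0 0"

```text
clock: 29.3
tcp_pos: [0.5899, 0.0537, 0.0026]
orientation: [-2.108, -2.33, -0.0]
contact_force: [-0.3, -0.0, 0.2]
grip_width: 0.0002
```

Emit:
carry_out:
  motion: "1 0 0 -15 0; 1 0 0 -30 0; 1 0 0 -30 0; 1 0 0 -30 0; 1 -40 0 0 0; 1 -40 0 0 0; 1 -20 0 0 0; 1 0 0 0 0"

```text
clock: 30.3
tcp_pos: [0.6001, -0.0462, 0.1081]
orientation: [2.109, 2.328, 0.001]
contact_force: [0.4, 1.4, 0.0]
grip_width: -0.0002
```

Run:
```python
from h import *
from bench import grab_frame,r
delta([.5975,-.0233,0],.10)
for n in('wrist','side','top'):
  print(n,camera_params(n)['eye'])
  cv2.imwrite(f'pics/{n}16.png',grab_frame(n)[:,:,::-1])
f=cv2.imread('pics/side16.png')[80:200,280:420]
cv2.imwrite('pics/side16c.png',cv2.resize(f,None,fx=5,fy=5,interpolation=cv2.INTER_CUBIC))
```

```text
tcp [ 0.6001 -0.0462  0.1081] yaw 0.0986 tilt [ 5.e-04 -0.e+00 -1.e+00] d [ 23.1  -0.3 108.1] twist -0.0014369378437952829 F [0.36 1.41 0.  ] w -0.0002 t 30.3
wrist [0.59345236 0.02093994 0.28989472]
side [ 0.43043968 -0.70082061  0.68369579]
top [ 0.40763755 -0.0829279   0.93735321]
```

View pics/wrist16.png

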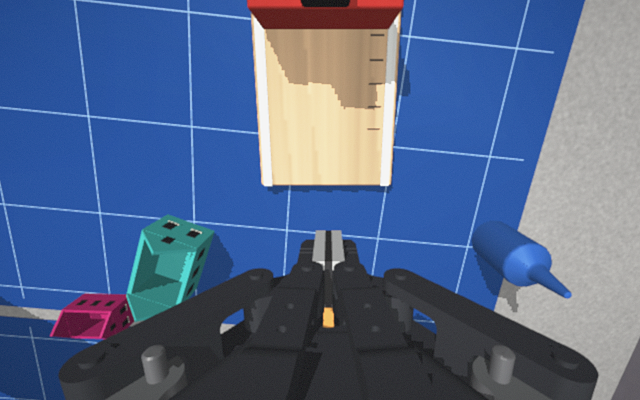

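View pics/side16c.png

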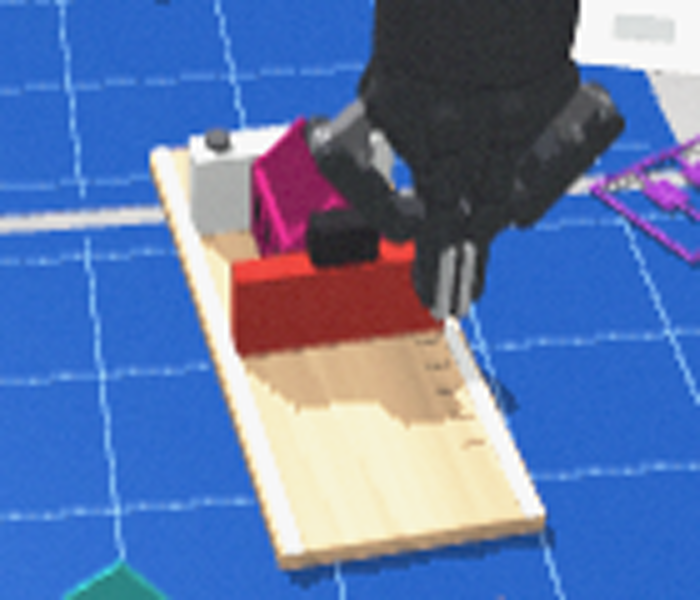

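View pics/top16.png

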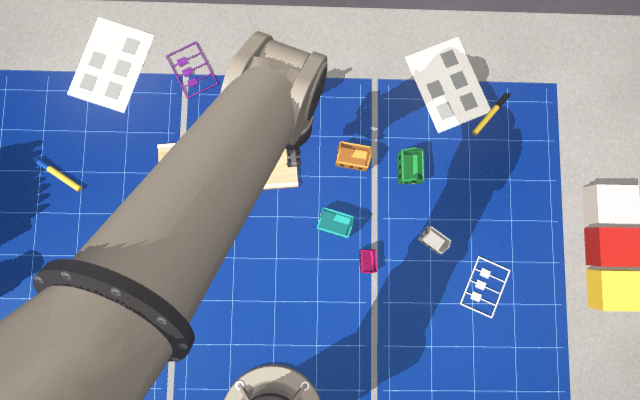

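Ochre is unmoved at (354,155). I want a check of the pad and house from above.

Emit:
carry_out:
  motion: "1 0 0 -30 0; 1 0 0 -30 0; 1 25 0 0 0; 1 30 0 0 0; 1 30 0 0 0; 1 25 0 0 0; 1 0 0 0 0; 1 0 0 0 0"

```text
clock: 31.45
tcp_pos: [0.5887, 0.0642, 0.1676]
orientation: [2.105, 2.331, -0.001]
contact_force: [0.1, -0.2, -0.6]
grip_width: 0.0
```

Run:
```python
from h import *
from bench import grab_frame,r
delta([.5975,-.0233,0],.10)
c=camera_params('wrist')
cv2.imwrite(f'pics/wrist17.png',grab_frame('wrist')[:,:,::-1])
f=cv2.imread('pics/wrist17.png')
m,s=mag(f,(328,160)) ; print(s)
if 500<s[4]<9000:
  def cost(p): return np.abs(render(house_polys(*p,z=.012),c)-m).sum()
  x=[.579,.163,.1]
  q=minimize(cost,x,method='Nelder-Mead',options=dict(initial_simplex=[x,[.584,.163,.1],[.579,.168,.1],[.579,.163,.15]])); print(q.x,q.fun)
  ax=np.array([-np.sin(.1),np.cos(.1)]);d=q.x[:2]-[.583,.121];print('clamp x,y',d@[ax[1],-ax[0]],d@ax)
cv2.imwrite('pics/wrist17c.png',cv2.resize(f[60:310,190:470],None,fx=2.4,fy=2.4))
```

```text
tcp [0.5887 0.0642 0.1676] yaw 0.1018 tilt [-1.e-04 -4.e-04 -1.e+00] d [-8.790e+01 -1.000e-01  1.676e+02] twist 0.0017607146295093301 F [ 0.14 -0.21 -0.58] w 0.0 t 31.45
[     0      0    640    400 251250]
```

View pics/wrist17c.png

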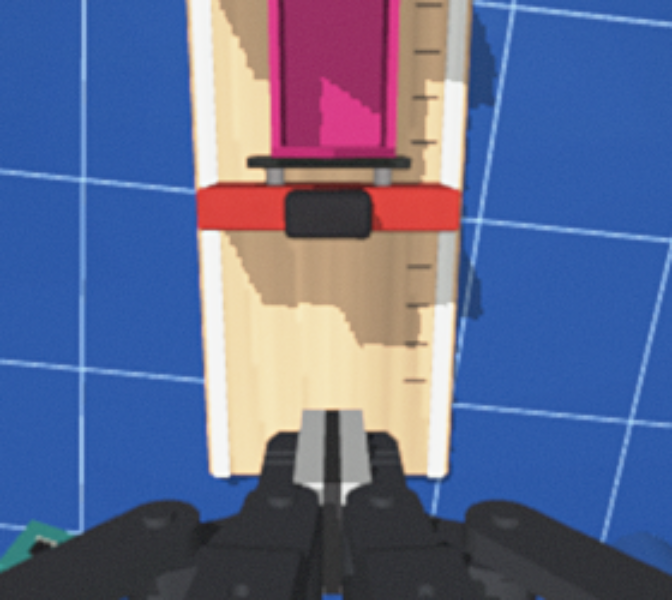

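The pad rests against the house's end wall (crop row 158), the house is straight on the bed, and the arm is clear. I'm handing in.

Run:
```python
from bench import r
print(r.hand_in())
```

```text
the job is handed in; nothing more can be done
None
```

I stood the larger magenta house lengthwise on the clamp bed and let go. I then pushed the jaw from behind with shut fingers until the house stopped firmly against the fence, and backed off. The job was handed in at about 31.5 s; no verdict is reported.

- **Pressing:** the force while sliding was about 6 N. It then rose steadily to 15.5 N, with the pad visibly squeezed. That leaves roughly 10 N on the house, well under the crushing limit.
- **Last views:** the pad is against the house's end wall, the house stands straight and upright on the bed, and the ochre house appears unmoved. The arm is clear, with force readings near zero.
- **TCP offset:** by the camera views, the fingertips sit about 40–50 mm higher than the reported TCP. My first close therefore met air above the house without touching it. I corrected the height from the camera views and gripped on the second try (51.7 mm).
- **Failed check:** the final numeric pose fit of the house did not run, because I seeded it on the wrong pixel. The end state was judged by eye from the wrist view, not measured.

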